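# Hang the battery tote on the drop-keeper hook

## Task

Hang the small wooden battery tote on the peg of the hook stand by the slot in its centre board, with its batteries still in it. Let the slot's upper edge rest on the peg, then slide the tote along the peg and push it gently against the sprung rubber pad (never more than 25 N on the hook) until the keeper flap, which the slot lifts, drops shut behind the board on the robot's side. Let the peg carry the tote before you let go (do not drop it), leave it hanging still, and leave the other things on the table alone.

Things in the scene. Friction and masses are not known exactly. Their poses are not given: they have to be found in the camera images.
- tote: Plywood tote, about 0.25 kg: open tray 64 (x) x 90 (y) x 30 mm high with an upright centre board across it, 10 mm thick (x -5 to +5), 54 mm wide (y), top at z = 118 mm. Origin: centre of the underside; z up. Above its slot the board is solid from z = 78 to 118 mm: grip it there across its 10 mm thickness. Both ends are alike: it may hang either way round. An AA battery lies in each half.
- slot (a point): Centre of the slot through the tote's centre board, 65 mm above the tote's underside; axes as the tote's. The slot runs along x and is 24 mm wide (y) and 26 mm high (z = 52 to 78 mm above the underside).
- stand: Metal hook stand fixed to the table: base plate 10 mm thick, 100 mm wide (x -47 to +88 mm) and a post (x 58 to 78 mm, top at z = 152 mm) that carries a hook. Origin: on the table under the hook; x runs from the peg's free end to the post, y across. The hook: a level round steel peg, 12 mm thick, along x at y = 0, with a keeper flap near its free end and a sprung rubber pad before the post.
- hook_nominal (a point): Point 130 mm above the stand's origin. The hook (peg, flap and pad as one) is clamped by hand, NOT exactly here: the peg's axis is up to 5 mm higher or lower, and all is shifted up to 6 mm either way along x, unreported and different each time. Unshifted, measured along the stand's x from here: peg's free end -28 mm, flap's pin -20 mm, pad's front face +5 mm.
- pad_nominal (a point): Front of the rubber pad if the hook were unshifted (5 mm beyond hook_nominal). The pad, a bar 44 mm wide (y) and 11 mm high, pushes back with 2 N, rising 1.2 N per mm, and stops hard after 8 mm. With the slot's upper edge resting on the peg the flap drops 2 to 5 mm after the board meets the pad; held higher, later or never. The spring then pushes the tote back.
- flap (a joint): Keeper flap, a steel plate 17 mm wide on a pin through the peg, hanging 26 mm below the peg's axis. Angle in rad: 0 = hanging down (shut), growing to 1.45 as it swings up towards the post; it cannot swing the other way. The slot's lower edge lifts it as the board slides on; once the board is past, it falls back to 0 by its own weight.
- battery_one: AA battery, 14 mm thick, 50 mm long, lying in one half of the tote's tray.
- battery_two: AA battery, 14 mm thick, 50 mm long, lying in the other half of the tote's tray.
- tape: Bystander: roll of black cloth tape lying flat, 92 mm across, 50 mm high; origin at the centre of its underside.
- screwdriver: Bystander: stubby screwdriver lying on the table, 124 mm long, 35 mm high; origin near its middle.
- marker: Bystander: marker pen lying on the table, 120 mm long, 16 mm thick; origin near its middle.

How it is judged:
By the outcome, as a careful person would: the job done as asked, in the order asked, and still so for the second after the job is handed in, with the robot touching nothing.
It also fails if it takes over 67 s, if anything falls off the work surface, if the arm or the gripper's body presses on something with over 40 N, if the wrist force passes 120 N, or if a joint passes its speed limit or range.

## Robot

A 6-joint arm with a two-finger parallel gripper is mounted at the origin on the work surface; the furniture and walls round the work are solid. World frame = base frame: x ahead of the robot, y to its left, z up, the work surface at z = 0. Lengths are in m, angles in rad, forces in N, time in s.
With the tool pointing down it reaches from about 0.375 to 0.9 m from the base axis. Payload 3.1 kg.
Tool frame: the origin (TCP) lies at the very end of the fingers, on their centre line; the grasp point (between the pads) lies 19 mm behind it (grip_point_offset is the distance from the TCP to the grasp point, in m); z points along the fingers, y is the line along which they close (so a half turn about z gives the same grasp; the last joint's range is limited). The gripper opens to 87 mm and grips with 3 to 60 N. Pads are 19 mm wide; open, the fingers measure 117 mm over their backs; the gripper's body (75 mm by 190 mm) begins 51 mm behind the grasp point.
Start: joints at [1.016, 0.527, 1.433, -0, 1.181, -0.178], TCP at [0.23, 0.581, 0.223] pointing down, gripper open.
Joint ranges: [-3.08, 3.08], [-0.75, 2.2], [0.22, 2.44], [-1.43, 4.57], [0, 2.65], [-2.85, 2.85]. Speed limits (rad/s): [2.79, 2.79, 3.14, 3.14, 3.14, 3.14].

## Interface

Orientations are given as a unit quaternion [w, x, y, z].
In Python, from rig import * gives the robot as it stands.
- The arm moves only by the tool step_arm, never from a script. Its argument "rows" is a list of rows, each a list of 2 entries, a list of its own where there are three numbers: the shift along the tool's x, y, z in cm, then the turn about the tool's z in degrees. A call has 1 to 12 rows; each row shifts and turns the commanded pose from where the row before left it, along the tool's axes as they then stand; what a row does not reach is not made up. A row lasts 1/10 s, in which the tool goes at most 50 mm and 8.59 degrees, less where a joint would pass 70% of its speed; a pose out of reach is approached as far as the arm can. A call is refused whole if a number of a shift passes 5 or a number of a turn 8.59, either way. A call with a gripper value outside its range is refused whole. "grip" is the finger opening in cm, from 0 to 8.7, set as the call begins (left out, the last holds). The fingers move at their own pace and stop on an object; "newtons" is the grip in N (left out, the last holds). Time passes only in rows, so rows that do not move let the fingers close. It gives the time, the measured TCP pose, the force, the opening and the grip force at its end, in the units of the state.
- get_state(): the state, without advancing time (a new reading comes with each control period).
- snapshot(name): name is "scene" or "top" or "wrist"; returns a dict with "frame" (480x640x3 uint8, red, green, blue), "z_map" (480x640 float32, m along the optical axis (not along the pixel's ray), 0 where there is no reading), "vertical_fov" (degrees; the focal length in pixels is half the picture's height over the tangent of half this angle, whatever the lens; pixels are square), "cx", "cy" (the principal point, pixels), "xyz" and "orientation" of the camera in the world; the wrist camera has in their place "hand_eye" (4x4, takes a point from camera to tool coordinates, whose origin is the TCP and whose axes are the flange's). Camera axes: x right, y down, z forward; pixel columns grow to the right and rows downward; lengths in m; the calibration is good to about 2 mm. The wrist camera is an equidistant fisheye: a pixel r from the principal point sees the ray r / f radians off the axis. A picture is of the moment at which its call begins: read the wrist's pose just before it.
- close_job(): hands the job in; it is judged then, once.
The state is a dict: "time": time; "joints": joint angles; "qvel": joint speeds; "effort": joint torques, N m; "tcp_pos": TCP position; "orientation": TCP orientation; "force": force on the tool from outside, world axes, zero at the start; "moment": the same for the moment, N m; "finger_gap": finger opening in m; "finger_force": force on a finger pad.
Only numpy, scipy, OpenCV 4.12 (cv2) and the standard library are available. Lean on these libraries where they do the work, as an engineer would, in place of code of your own. Each camera call takes 0.05 s, during which the arm holds its last target. There are 200 camera calls.

## Working session

There is one attempt and no reset: what is moved stays moved. The work goes in short steps, Python scripts to look and compute and a tool call to move; the robot and the scene stay as the last step left them, time stands still between calls to the robot, and variables do not carry over. Pictures are saved under pics/ and viewed, at most 10 in all, crops included, and the job is handed in when it is done.

Besides the shell and the picture viewer there is one more tool, called in YAML: its name, and indented under it one key for each argument. step_arm: Moves the arm, as the interface text tells. Its arguments: {"type":"object","properties":{"rows":{"type":"array","items":{"type":"array"}},"grip":{"type":"number"},"newtons":{"type":"number"}},"required":["rows"]}

```bash
ls; mkdir -p pics; cat > h.py <<'E'
from rig import *
import numpy as np, cv2
from scipy.spatial.transform import Rotation as R
def rot(q): return R.from_quat([q[1],q[2],q[3],q[0]]).as_matrix()
def rotc(o):
    o=np.array(o,float); return o if o.shape==(3,3) else rot(o)
def cloud(s):
    """world points per pixel for a fixed pinhole camera"""
    f=240/np.tan(np.radians(s["vertical_fov"])/2); z=s["z_map"]
    v,u=np.mgrid[0:480,0:640]
    P=np.stack([(u-s["cx"])/f*z,(v-s["cy"])/f*z,z],-1)
    W=P@rotc(s["orientation"]).T+np.array(s["xyz"]); W[z==0]=np.nan; return W
E
python3 - <<'E'
from h import *
st=get_state(); print({k:np.round(v,3).tolist() for k,v in st.items()})
for n in("top","scene"):
    s=snapshot(n); np.save(f"pics/{n}.npy",s,allow_pickle=True); cv2.imwrite(f"pics/{n}0.png",s["frame"][...,::-1]); print(n,s["xyz"],s["orientation"],s["vertical_fov"],s["cx"],s["cy"])
E
```

```text
pics
{'time': 0.0, 'joints': [1.016, 0.528, 1.434, -0.0, 1.181, -0.179], 'qvel': [0.002, 0.0, 0.0, -0.0, -0.001, 0.001], 'effort': [-0.001, -44.004, -17.659, 0.063, 0.058, -0.0], 'tcp_pos': [0.23, 0.581, 0.222], 'orientation': [-0.0, 0.187, 0.982, -0.001], 'force': [0.393, 0.162, 0.561], 'moment': [-0.033, 0.009, -0.036], 'finger_force': 0.0, 'finger_gap': 0.088}
top [0.3771     0.05828281 1.11277923] [ 0.0432329  -0.69848711  0.71363726 -0.03112117] 49.93142739823454 313.16614902258175 240.60144036136577
scene [ 0.19250696 -0.53091735  0.73575301] [-0.39587229  0.88299239 -0.23344719  0.09545672] 49.56316228620979 314.0694649448471 238.24574185702488
```

View pics/top0.png

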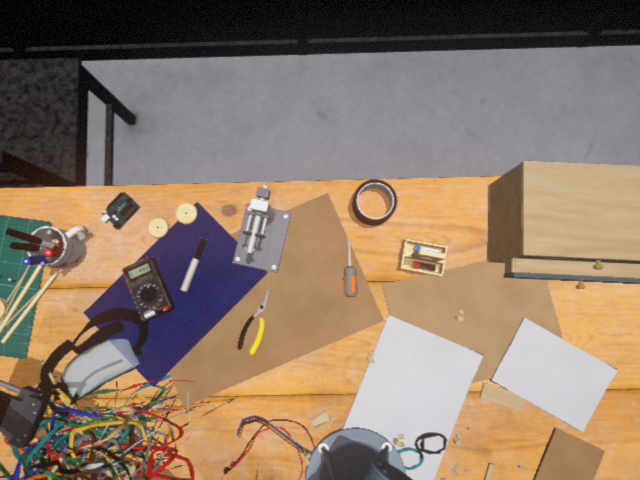

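View pics/scene0.png

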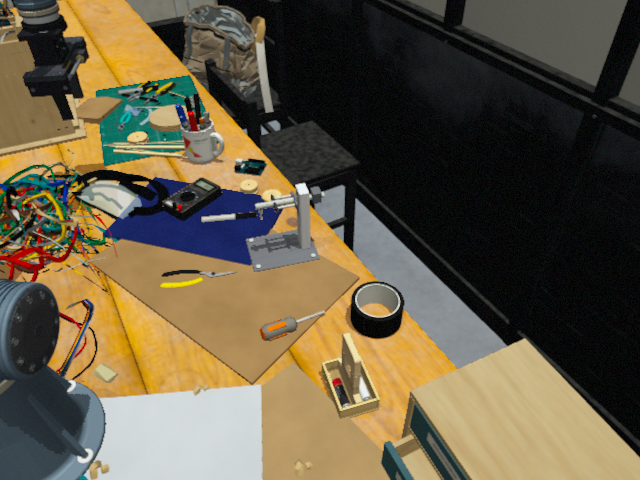

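Top view: tote at (425,257) with its board running roughly up/down in the image. Stand at (262,240) with its post near (262,195), tape (374,202), screwdriver (350,270), marker (194,264). The scene view shows the peg at (230,217) to (290,203) and the post at (303,215).

```bash
python3 - <<'E'
from h import *
D={n:np.load(f"pics/{n}.npy",allow_pickle=True).item() for n in("top","scene")}
C={n:cloud(s) for n,s in D.items()}
def box(W,lo,hi): return W[np.all((W>lo)&(W<hi),-1)]
W=C["top"]
for uv in [(425,257),(262,240),(374,215),(350,285),(262,195)]: print(uv,W[uv[1],uv[0]].round(3))
def rect(p,l):
    r=cv2.minAreaRect((p[:,:2]*1000).astype(np.float32)); print(l,len(p),np.round(r[0],1),np.round(r[1],1),round(r[2],1),"z",np.percentile(p[:,2],[2,50,98]).round(4))
t=W[257,425]
for n in C:
    rect(box(C[n],[t[0]-.09,t[1]-.09,.012],[t[0]+.09,t[1]+.09,.135]),n+" tote all")
    rect(box(C[n],[t[0]-.09,t[1]-.09,.105],[t[0]+.09,t[1]+.09,.135]),n+" tote board top")
    rect(box(C[n],[t[0]-.09,t[1]-.09,.024],[t[0]+.09,t[1]+.09,.036]),n+" tote rim")
s=W[240,262]
q=W[255,250]
for n in C:
    b=box(C[n],[q[0]-.08,q[1]-.12,.006],[q[0]+.16,q[1]+.08,.014]); rect(b,n+" base")
    b=box(C[n],[q[0]-.08,q[1]-.15,.09],[q[0]+.2,q[1]+.15,.22]); rect(b,n+" hook")
    b=box(C[n],[q[0]-.08,q[1]-.15,.145],[q[0]+.2,q[1]+.15,.22]); rect(b,n+" posttop")
for n,c in(("top",(205,275,215,315)),("scene",(170,290,180,350))):
    f=D[n]["frame"][c[0]:c[1],c[2]:c[3]]; cv2.imwrite(f"pics/{n}_st.png",cv2.resize(f,None,fx=4,fy=4,interpolation=2)[...,::-1])
f=np.hstack([cv2.resize(D["top"]["frame"][175:285,205:305],(400,440)),cv2.resize(D["scene"]["frame"][170:280,190:330],(400,440))[:, :400]])
cv2.imwrite("pics/st.png",f[...,::-1])
E
```

```text
(425, 257) [ 0.45  -0.154  0.052]
(262, 240) [0.498 0.187 0.007]
(374, 215) [ 0.548 -0.057 -0.   ]
(350, 285) [0.397 0.001 0.032]
(262, 195) [0.57  0.17  0.143]
top tote all 1044 [ 472.8 -143.5] [188.6 107.2] 30.5 z [0.0126 0.0291 0.1188]
top tote board top 163 [ 452.2 -155.7] [53.5 10.8] 78.3 z [0.1066 0.1164 0.1202]
top tote rim 346 [ 465.6 -126.4] [162.7  80.7] 65.4 z [0.0249 0.0292 0.034 ]
scene tote all 2622 [ 469.5 -126.5] [173.2  86.7] 60.3 z [0.0129 0.0299 0.1185]
scene tote board top 301 [ 452.6 -156.9] [53.6 10.9] 77.4 z [0.1061 0.1172 0.1199]
scene tote rim 744 [ 468.4 -128.2] [169.4  86.3] 60.0 z [0.0246 0.0298 0.0343]
top base 4611 [495.2 192.1] [219.4 199.8] 0.0 z [0.0061 0.0083 0.0126]
top hook 906 [526.7 181.2] [ 43.4 134.4] 77.6 z [0.112  0.1326 0.1528]
top posttop 193 [549.9 174.9] [32.  35.1] 20.2 z [0.1459 0.1506 0.1547]
scene base 4963 [482.8 192.2] [194.8 200. ] 0.1 z [0.0061 0.0085 0.0122]
scene hook 1080 [526.4 180.2] [ 43.7 133.9] 74.9 z [0.0944 0.1311 0.1528]
scene posttop 140 [550.1 174.3] [38.  19.8] 77.8 z [0.1462 0.1513 0.1539]
```

View pics/st.png

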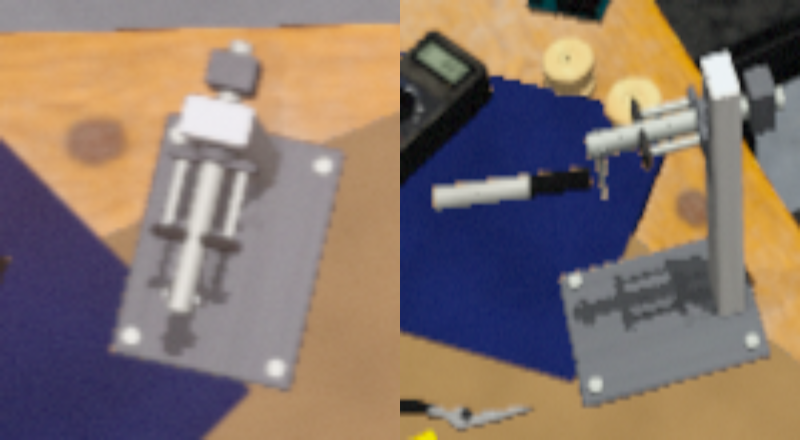

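The crops show the peg with its free end low (180,300), the two dark pad ends either side at (165,230) and (220,240), and the post top at (218,118). The peg axis and the tote's x both lie near -12°. Now a finer measurement.

```bash
cat >> h.py <<'E'
def load(n): return np.load(f"pics/{n}.npy",allow_pickle=True).item()
def rect(p,l):
    r=cv2.minAreaRect((p[:,:2]*1000).astype(np.float32)); print(l,len(p),np.round(r[0],1),np.round(r[1],1),round(r[2],1),"z",np.percentile(p[:,2],[5,50,95]).round(4)); return r
def box(W,lo,hi): return W[np.all((W>lo)&(W<hi),-1)]
E
python3 - <<'E'
from h import *
for n in("top","scene"):
    D=load(n); W=cloud(D); f=D["frame"].astype(int)
    print(n)
    rect(box(W,[.38,-.22,.020],[.52,-.105,.040]),"tote rim")
    rect(box(W,[.38,-.22,.085],[.52,-.105,.130]),"board")
    # base: near-grey pixels
    g=(np.ptp(f,axis=-1)<25)&(f.mean(-1)>60)&np.all((W>[.40,.08,.003])&(W<[.62,.30,.016]),-1)
    m=cv2.morphologyEx(g.astype(np.uint8),cv2.MORPH_OPEN,np.ones((3,3)))>0
    b=rect(W[m],"base")
    # hook points in approx stand frame (angle -13)
    h=box(W,[.42,.12,.085],[.62,.24,.17])
    a=np.radians(-13); ex=np.array([np.cos(a),np.sin(a)]); ey=np.array([-ex[1],ex[0]])
    o=np.array([.52,.18]); s=(h[:,:2]-o)@ex*1000; y=(h[:,:2]-o)@ey*1000; z=h[:,2]*1000
    for k in range(-70,100,5):
        j=(s>=k)&(s<k+5)
        if j.sum()>2: print(k,j.sum(),"y",np.percentile(y[j],[3,50,97]).round(1),"z",np.percentile(z[j],[3,50,97]).round(1))
E
```

```text
top
tote rim 404 [ 452.2 -156.2] [90.5 64.5] 78.0 z [0.0211 0.0287 0.0333]
board 203 [ 452.2 -155.7] [53.5 10.8] 78.3 z [0.0898 0.1156 0.1194]
base 2059 [503.5 188.6] [100.  133.1] 76.1 z [0.0056 0.009  0.0125]
-65 3 y [2.3 4.1 6. ] z [128.5 129.1 129.4]
-60 19 y [-3.3  4.3 11. ] z [124.  130.4 135.1]
-55 24 y [-5.8  2.3 11.6] z [105.2 129.5 133.6]
-50 18 y [-2.3  2.6  7.7] z [127.2 131.5 134.1]
-45 14 y [-1.9  2.4  8. ] z [128.4 130.6 133.1]
-40 18 y [-2.6  2.9  8.7] z [125.8 129.1 133.3]
-35 16 y [-2.4  1.7  8.4] z [128.  130.5 134.5]
-30 47 y [-18.2   0.8  22.2] z [123.4 131.  134.4]
-25 43 y [-16.5   2.8  21.9] z [127.  131.3 135.6]
-20 33 y [-13.8   3.2  19.9] z [126.3 129.1 133.9]
-15 26 y [-14.5   0.8  19.1] z [126.7 129.3 134.2]
-10 30 y [-13.8   3.   17.9] z [127.5 130.3 133.4]
-5 28 y [-14.2   1.   19.5] z [125.2 129.5 134.5]
0 29 y [-13.3   2.4  18.1] z [124.9 129.6 134.1]
5 30 y [-14.4   1.9  19. ] z [124.4 129.3 134.1]
10 63 y [-17.7   0.6  20.2] z [124.  131.3 137.4]
15 41 y [-16.4   2.4  20.9] z [129.5 134.2 140.8]
20 83 y [-14.7  -2.1  17.5] z [ 96.9 147.  152.5]
25 5
[... 1371 characters left out ...]
8.6 133.9]
5 32 y [-15.   -0.3  19.4] z [125.3 128.5 133.4]
10 54 y [-19.6  -2.8  19.8] z [124.  131.7 137.3]
15 32 y [-19.8  -5.3  14.5] z [125.2 133.5 138.5]
20 145 y [-16.1 -10.4  14.6] z [ 88.3 128.1 152.5]
25 100 y [-15.9 -13.   14.5] z [ 86.8 132.9 153.2]
30 94 y [-15.6 -13.3  14.4] z [ 89.3 130.7 153.8]
35 91 y [-15.8 -13.2  13.4] z [ 89.9 131.3 152.9]
40 9 y [-10.7  -3.   14.3] z [124.3 133.8 150.1]
45 37 y [-9.  -2.3  9. ] z [121.5 134.1 141.8]
50 43 y [-11.5  -8.4   8.9] z [119.3 137.2 142.9]
55 42 y [-11.4  -6.4  12.8] z [120.8 139.7 143.3]
60 44 y [-10.5  -8.2   9.5] z [119.6 137.9 143.1]
65 8 y [-4.1 -0.6 12.9] z [127.8 136.9 142.1]
70 13 y [-2.5 -0.9  4.1] z [125.3 130.9 132.8]
```

```bash
cat >> h.py <<'E'
def delta(p,yaw_deg):
    """turn about tool z first (deg), then shift (cm) in the turned tool axes, to put TCP at p with tool y at yaw_deg"""
    s=get_state(); M=rot(s["orientation"]); y=np.degrees(np.arctan2(M[1,1],M[0,1]))
    d=(yaw_deg-y+180)%360-180; turn=-d
    M2=M@R.from_euler("z",turn,degrees=True).as_matrix()
    print("t",round(s["time"],2),"tcp",np.round(s["tcp_pos"],4),"yaw",round(y,2),"tilt",np.round(M[:,2],4),"turn",round(turn,2),"shift cm",np.round(M2.T@(np.array(p)-s["tcp_pos"])*100,2),"F",np.round(s["force"],2),"gap",round(s["finger_gap"],4),"ff",np.round(s["finger_force"],2))
E
python3 -c "
from h import *
delta([.4524,-.1565,.223],-12.1)"
```

```text
t 0.1 tcp [0.2296 0.5806 0.2217] yaw 68.41 tilt [-0.001  -0.0017 -1.    ] turn 80.51 shift cm [-6.740e+01  3.724e+01 -3.000e-02] F [ 0.34  0.71 -0.07] gap 0.0872 ff 0.0
```

step_arm:
  rows:
    - [[0,0,0],8]
    - [[0,0,0],8]
    - [[0,0,0],8]
    - [[0,0,0],8]
    - [[0,0,0],8]
    - [[0,0,0],8]
    - [[0,0,0],8]
    - [[0,0,0],8]
    - [[0,0,0],8]
    - [[0,0,0],8]

```text
time: 1.1
tcp_pos: [0.2297, 0.5808, 0.2219]
orientation: [0.0, 0.777, 0.63, -0.001]
force: [-0.0, -0.8, 0.5]
finger_gap: 0.0869
finger_force: 0.0
```

```bash
python3 -c "
from h import *
delta([.4524,-.1565,.223],-12.1)"
```

```text
t 1.1 tcp [0.2297 0.5808 0.2219] yaw -11.92 tilt [-7.0e-04 -1.2e-03 -1.0e+00] turn 0.18 shift cm [-6.742e+01  3.723e+01 -4.000e-02] F [-0.01 -0.78  0.5 ] gap 0.0869 ff 0.0
```

step_arm:
  rows:
    - [[-2,1.1,0],0.2]
    - [[-3.75,2.07,0],0]
    - [[-3.75,2.07,0],0]
    - [[-3.75,2.07,0],0]
    - [[-3.75,2.07,0],0]
    - [[-3.75,2.07,0],0]
    - [[-3.75,2.07,0],0]
    - [[-3.75,2.07,0],0]
    - [[-3.75,2.07,0],0]
    - [[-3.75,2.07,0],0]
    - [[-3.75,2.07,0],0]
    - [[-3.75,2.07,0],0]

```text
time: 2.3
tcp_pos: [0.3753, 0.1074, 0.2225]
orientation: [-0.0, 0.776, 0.631, 0.0]
force: [0.6, 1.2, 0.4]
finger_gap: 0.0872
finger_force: 0.0
```

step_arm:
  rows:
    - [[-3.75,2.07,0],0]
    - [[-3.75,2.07,0],0]
    - [[-3.75,2.07,0],0]
    - [[-3.75,2.07,0],0]
    - [[-3.75,2.07,0],0]
    - [[-3,1.6,0],0]
    - [[-1,0.6,0],0]
    - [[0,0,0],0]
    - [[0,0,0],0]

```text
time: 3.2
tcp_pos: [0.4506, -0.1379, 0.2221]
orientation: [-0.001, 0.776, 0.631, -0.0]
force: [-0.2, 1.3, -0.3]
finger_gap: 0.0871
finger_force: 0.0
```

```bash
python3 - <<'E'
from h import *
delta([.4524,-.1565,.086],-12.1)
s=snapshot("wrist"); print(s["vertical_fov"],s["cx"],s["cy"]); print(np.round(s["hand_eye"],4))
np.save("pics/w1.npy",s,allow_pickle=True); cv2.imwrite("pics/w1.png",s["frame"][...,::-1])
E
```

```text
t 3.2 tcp [ 0.4506 -0.1379  0.2221] yaw -11.78 tilt [-0.002   0.0018 -1.    ] turn 0.32 shift cm [-1.79  0.6  13.6 ] F [-0.17  1.26 -0.33] gap 0.0871 ff 0.0
65.70646984690485 322.07053197533963 238.4474484368608
[[ 4.000e-04 -9.573e-01 -2.892e-01  8.020e-02]
 [ 1.000e+00  3.000e-04  3.000e-04 -3.000e-04]
 [-2.000e-04 -2.892e-01  9.573e-01 -1.624e-01]
 [ 0.000e+00  0.000e+00  0.000e+00  1.000e+00]]
```

View pics/w1.png

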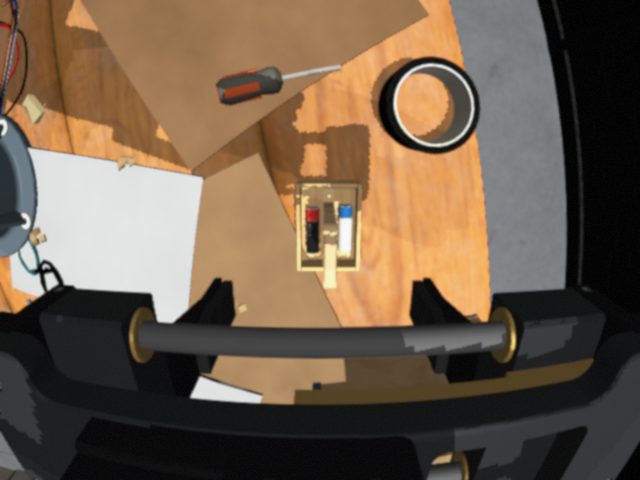

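The wrist view shows the tray at (328,227), its board top at (330,262), and both batteries inside. The fingers straddle it at about 222 and 425. This agrees with the computed shift, so I descend and grip.

step_arm:
  rows:
    - [[-0.9,0.3,0],0.3]
    - [[-0.9,0.3,0],0]
    - [[0,0,2],0]
    - [[0,0,3],0]
    - [[0,0,3],0]
    - [[0,0,3],0]
    - [[0,0,1.6],0]
    - [[0,0,1],0]
    - [[0,0,0],0]
    - [[0,0,0],0]

```text
time: 4.25
tcp_pos: [0.4544, -0.1585, 0.087]
orientation: [0.001, 0.778, 0.629, 0.0]
force: [-0.6, -0.2, 0.1]
finger_gap: 0.087
finger_force: 0.0
```

```bash
python3 -c "
from h import *
delta([.4524,-.1565,.086],-12.1)"
```

```text
t 4.25 tcp [ 0.4544 -0.1585  0.087 ] yaw -12.08 tilt [ 9.e-04 -6.e-04 -1.e+00] turn 0.02 shift cm [ 0.16 -0.23  0.1 ] F [-0.56 -0.24  0.08] gap 0.087 ff 0.0
```

step_arm:
  rows:
    - [[0.16,-0.23,0.1],0]
    - [[0,0,0],0]
    - [[0,0,0],0]
    - [[0,0,0],0]
    - [[0,0,0],0]
    - [[0,0,0],0]
    - [[0,0,0],0]
    - [[0,0,0],0]
    - [[0,0,0],0]
  grip: 0.5
  newtons: 30

```text
time: 5.15
tcp_pos: [0.4519, -0.1561, 0.0855]
orientation: [-0.0, 0.778, 0.629, -0.0]
force: [-0.4, 0.1, -1.0]
finger_gap: 0.0231
finger_force: 0.0
```

```bash
python3 -c "
from h import *
delta([.4524,-.1565,.250],-12.1)"
```

```text
t 5.15 tcp [ 0.4519 -0.1561  0.0855] yaw -12.09 tilt [-1.e-04  1.e-04 -1.e+00] turn 0.01 shift cm [ -0.03   0.06 -16.45] F [-0.38  0.06 -1.02] gap 0.0231 ff 0.0
```

step_arm:
  rows:
    - [[0,0,0],0]
    - [[0,0,0],0]
    - [[0,0,0],0]
    - [[0,0,0],0]
    - [[0,0,0],0]

```text
time: 5.65
tcp_pos: [0.4518, -0.1561, 0.0855]
orientation: [-0.0, 0.778, 0.629, -0.0]
force: [0.9, 0.7, -1.9]
finger_gap: 0.0099
finger_force: 30.0
```

step_arm:
  rows:
    - [[0,0,-0.5],0]
    - [[0,0,-1],0]
    - [[0,0,-2],0]
    - [[0,0,-2.5],0]
    - [[0,0,-2.5],0]
    - [[0,0,-2],0]
    - [[0,0,-1],0]
    - [[0,0,-0.5],0]
    - [[0,0,0],0]
    - [[0,0,0],0]
    - [[0,0,0],0]

```text
time: 6.75
tcp_pos: [0.4513, -0.1558, 0.2046]
orientation: [-0.001, 0.778, 0.629, -0.0]
force: [0.7, -0.8, -2.2]
finger_gap: 0.0095
finger_force: 30.0
```

```bash
python3 - <<'E'
from h import *
a=np.radians(-14); ex=np.array([np.cos(a),np.sin(a)])
delta([.4519,-.1561,.205],-14)
s=snapshot("wrist"); np.save("pics/w2.npy",s,allow_pickle=True)
for n in("top","scene"):
    W=cloud(snapshot(n)); rect(box(W,[.38,-.24,.10+.03],[.52,-.08,.16+.1]),n+" high pts"); rect(box(W,[.38,-.24,.08],[.52,-.08,.155]),n+" tote pts")
E
```

```text
t 6.75 tcp [ 0.4513 -0.1558  0.2046] yaw -12.09 tilt [-0.0021  0.0013 -1.    ] turn 1.91 shift cm [-0.02  0.07 -0.04] F [ 0.69 -0.76 -2.24] gap 0.0095 ff 29.99
top high pts 446 [ 455.9 -132.3] [42.8 64.3] 77.8 z [0.1322 0.1471 0.214 ]
top tote pts 672 [ 455.8 -133. ] [44.3 64.3] 77.8 z [0.1201 0.1335 0.1498]
scene high pts 3089 [ 451.3 -155.6] [92.9 64.5] 78.3 z [0.1329 0.1491 0.2417]
scene tote pts 2505 [ 451.3 -155.6] [92.9 64.5] 78.5 z [0.1227 0.1375 0.1505]
```

```bash
python3 -c "
from h import *
delta([.4156,.2079,.205],-14.2)"
```

```text
t 6.9 tcp [ 0.4516 -0.1559  0.2048] yaw -12.09 tilt [-1.4e-03  9.0e-04 -1.0e+00] turn 2.11 shift cm [ 3.439e+01 -1.241e+01  2.000e-02] F [ 0.25 -0.65 -1.99] gap 0.0097 ff 29.99
```

step_arm:
  rows:
    - [[0,0,0],1]
    - [[0,0,0],1.1]
    - [[0.8,-0.29,0],0]
    - [[1.6,-0.58,0],0]
    - [[2.4,-0.87,0],0]
    - [[3.1,-1.12,0],0]
    - [[3.1,-1.12,0],0]
    - [[3.1,-1.12,0],0]
    - [[3.1,-1.12,0],0]
    - [[3.1,-1.12,0],0]
    - [[3.1,-1.12,0],0]

```text
time: 8.0
tcp_pos: [0.4258, 0.0939, 0.2057]
orientation: [-0.0, 0.789, 0.615, -0.0]
force: [-0.0, 0.4, -1.5]
finger_gap: 0.0096
finger_force: 30.0
```

step_arm:
  rows:
    - [[3.1,-1.12,0],0]
    - [[3.1,-1.12,0],0]
    - [[2.4,-0.87,0],0]
    - [[1.6,-0.58,0],0]
    - [[0.8,-0.29,0],0]
    - [[0,0,0],0]
    - [[0,0,0],0]
    - [[0,0,0],0]

```text
time: 8.8
tcp_pos: [0.4155, 0.2072, 0.2055]
orientation: [0.0, 0.789, 0.614, -0.0]
force: [0.5, 0.8, -1.8]
finger_gap: 0.01
finger_force: 30.0
```

```bash
python3 - <<'E'
from h import *
delta([.4156,.2079,.1465],-14.2)
s=snapshot("wrist"); np.save("pics/w3.npy",s,allow_pickle=True); cv2.imwrite("pics/w3.png",s["frame"][...,::-1])
E
```

```text
t 8.8 tcp [0.4155 0.2072 0.2055] yaw -14.24 tilt [-3.e-04 -4.e-04 -1.e+00] turn -0.04 shift cm [ 0.07 -0.01  5.9 ] F [ 0.52  0.79 -1.82] gap 0.01 ff 29.98
```

View pics/w3.png

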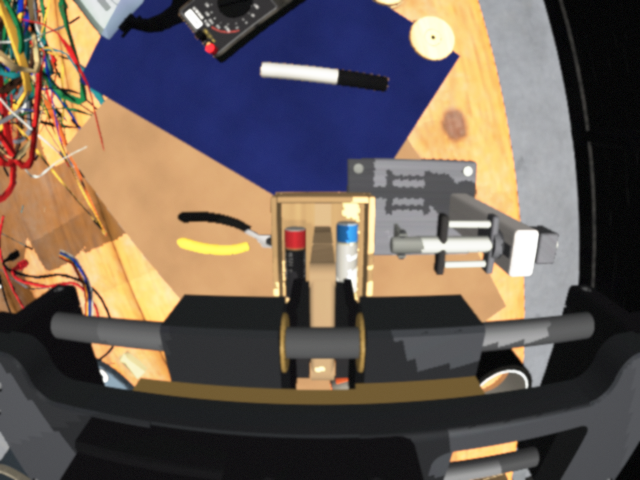

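The wrist view shows the tote held with both batteries in it. The peg runs from its tip (393,243) to (437,245), with the pad bar's ends at about x=443. I'll measure the peg in tool axes.

```bash
cat >> h.py <<'E'
def wcloud(s):
    """tool-frame points per pixel of the wrist fisheye"""
    f=240/np.tan(np.radians(s["vertical_fov"])/2); z=s["z_map"]; v,u=np.mgrid[0:480,0:640]
    a=u-s["cx"]; b=v-s["cy"]; r=np.hypot(a,b)+1e-9; t=np.tan(np.minimum(r/f,1.5))/r
    P=np.stack([a*t*z,b*t*z,z],-1); H=np.array(s["hand_eye"]); T=P@H[:3,:3].T+H[:3,3]; T[z==0]=np.nan; return T
E
python3 - <<'E'
from h import *
s=load("w3"); T=wcloud(s)*1000; st=get_state(); tz=st["tcp_pos"][2]*1000
for uv in [(393,243),(400,243),(415,245),(430,245),(443,220),(443,265),(525,250),(320,290),(360,180)]: print(uv,T[uv[1],uv[0]].round(1),"world z",round(tz-T[uv[1],uv[0],2],1))
m=np.all((T>[-50,30,40])&(T<[50,160,100]),-1); h=T[m]
for k in range(30,135,5):
    j=(h[:,1]>=k)&(h[:,1]<k+5)
    if j.sum()>2: print(k,j.sum(),"x",np.percentile(h[j,0],[3,50,97]).round(1),"wz",np.percentile(tz-h[j,2],[3,50,97]).round(1))
b=T[210:300,270:380].reshape(-1,3)
E
```

```text
(393, 243) [ 6.  47.4 72.7] world z 132.8
(400, 243) [ 6.2 52.1 72.1] world z 133.4
(415, 245) [ 4.5 62.8 72.8] world z 132.7
(430, 245) [ 4.8 73.2 71.7] world z 133.9
(443, 220) [22.4 81.1 72. ] world z 133.5
(443, 265) [-10.7  85.1  73.9] world z 131.7
(525, 250) [  7.2 137.4  52.2] world z 153.4
(320, 290) [ 20.   -1.1 -31.9] world z 237.4
(360, 180) [ 31.6  36.4 194.2] world z 11.3
30 299 x [-22.4   9.   39.2] wz [144.8 149.4 152.1]
45 106 x [-1.   4.6  8.4] wz [126.1 131.9 134.1]
50 245 x [-5.4  6.5 13. ] wz [106.7 129.9 133.9]
55 164 x [-5.1  5.5 12.3] wz [118.  131.5 134.2]
60 110 x [-1.   4.9  8.9] wz [128.5 132.3 134.1]
65 114 x [-1.   4.8  9. ] wz [128.5 132.4 134.1]
70 111 x [-0.9  4.9  8.9] wz [128.5 132.4 134.3]
75 133 x [-14.5   4.3  16.6] wz [125.3 132.2 133.7]
80 545 x [-16.1   7.   24.9] wz [124.6 132.5 134. ]
85 191 x [-12.8   4.8  20.9] wz [127.7 131.5 134. ]
90 194 x [-11.9   5.4  20.8] wz [127.4 130.4 133.7]
95 191 x [-12.    5.9  20.9] wz [127.8 130.3 133.8]
100 195 x [-12.    5.4  20.9] wz [127.6 130.3 133.7]
105 180 x [-12.4   6.5  21.2] wz [127.8 130.2 133.6]
110 190 x [-12.2   5.9  21.1] wz [127.5 130.2 133.8]
115 410 x [-15.8   7.2  24.4] wz [124.  130.3 133.9]
120 407 x [-15.7   5.6  25.3] wz [130.4 133.6 138.5]
125 770 x [-10.8   6.1  19.7] wz [127.9 142.4 151.7]
130 391 x [-10.8   9.9  20.9] wz [123.1 151.7 153.1]
```

```bash
python3 - <<'E'
from h import *
s=load("w3"); T=wcloud(s)*1000
m=np.all((T>[-70,-45,45])&(T<[70,42,62]),-1); h=T[m]
for k in range(-40,42,6):
    j=(h[:,1]>=k)&(h[:,1]<k+6)
    if j.sum()>2: print(k,j.sum(),"x",h[j,0].min().round(1),np.percentile(h[j,0],99).round(1),"z",np.percentile(h[j,2],[5,50,95]).round(1))
m=np.all((T>[-70,-12,-36])&(T<[70,12,20]),-1); h=T[m]; 
for k in range(-36,20,6):
    j=(h[:,2]>=k)&(h[:,2]<k+6)
    if j.sum()>2: print("bd",k,j.sum(),"x",h[j,0].min().round(1),h[j,0].max().round(1),"y",np.percentile(h[j,1],[2,98]).round(1))
E
```

```text
-34 710 x -27.5 39.7 z [53.7 56.5 59.4]
-28 123 x -11.0 40.3 z [56.7 58.9 61.2]
-22 69 x 36.3 40.3 z [57.7 58.6 59.6]
-16 67 x 36.3 40.2 z [57.6 58.7 60. ]
-10 95 x 22.1 40.1 z [55.8 58.2 59.8]
-4 332 x 21.9 40.0 z [52.1 57.  59.2]
2 202 x 21.3 40.2 z [53.  57.1 59.4]
8 70 x 36.4 40.2 z [57.5 58.5 59.7]
14 70 x 36.3 40.3 z [57.6 58.5 59.9]
20 70 x 36.3 40.3 z [57.1 58.6 59.7]
26 782 x -25.2 39.9 z [53.6 56.6 60.1]
32 4 x -23.8 -21.5 z [54.4 54.6 54.8]
bd -36 2020 x -23.0 27.5 y [-9.4  9.7]
bd -30 666 x 0.1 29.4 y [-11.   10.7]
bd -24 273 x 9.5 29.2 y [-11.7  11.7]
bd -18 293 x 9.4 28.6 y [-11.6  11.6]
bd -12 215 x 9.3 28.2 y [-11.5  11.6]
bd -6 192 x 9.4 27.5 y [-11.6  11.7]
bd 0 74 x 9.5 26.8 y [-8.2  7.6]
bd 6 52 x 25.7 26.8 y [-4.7  4. ]
bd 12 50 x 25.3 26.2 y [-4.9  4.2]
bd 18 9 x 25.2 25.5 y [-2.2  2.1]
```

```bash
python3 - <<'E'
from h import *
for n,s in(("w2",load("w2")),("w3",load("w3")),("now",snapshot("wrist"))):
    T=wcloud(s)*1000; h=T[np.all((T>[30,-30,45])&(T<[70,30,66]),-1)]
    print(n,"rim edge x",np.percentile(h[:,0],[5,50,95]).round(1),"z",np.median(h[:,2]).round(1))
    b=T[np.all((T>[20,-5,4])&(T<[32,5,45]),-1)]
    p=np.polyfit(b[:,2],b[:,0],1); print("board edge fit x=",p.round(3),"deg",np.degrees(np.arctan(p[0])).round(2),len(b))
for n in("top","scene"):
    s=snapshot(n); W=cloud(s); M=rot(get_state()["orientation"]); T=(W-get_state()["tcp_pos"])@M*1000
    h=T[np.all((T>[-60,-36,45])&(T<[60,36,66]),-1)]
    for a in(-60,-40,-20,0,20,35): 
        j=(h[:,0]>=a)&(h[:,0]<a+(20 if a<35 else 25))
        if j.sum(): print(n,a,j.sum(),"z",np.percentile(h[j,2],[5,25,50]).round(1),"x",h[j,0].min().round(1),h[j,0].max().round(1))
E
```

```text
w2 rim edge x [31.8 43.4 46.6] z 55.4
board edge fit x= [-0.    28.261] deg -0.0 386
w3 rim edge x [31.3 37.9 40.1] z 58.5
board edge fit x= [-0.08 26.81] deg -4.55 307
now rim edge x [31.3 37.8 40. ] z 58.5
board edge fit x= [-0.081 26.838] deg -4.65 302
top -60 155 z [50.1 51.9 53.6] x -52.7 -40.3
top -40 87 z [50.2 52.4 54.3] x -39.9 -22.0
scene -60 318 z [50.5 52.6 56.8] x -54.7 -40.2
scene -40 80 z [48.1 51.5 53.1] x -39.8 -20.9
scene -20 48 z [53.7 54.6 55.4] x -19.9 -0.9
scene 0 29 z [53.9 55.3 56.2] x 0.5 19.9
scene 20 126 z [57.4 58.8 60.5] x 20.8 39.8
scene 35 51 z [58.5 59.  60.3] x 35.0 39.8
```

The tote was upright after lifting (w2). During the carry it swung about 4.6° about the finger line. I'll set it down briefly on the free paper on the way, near (0.42, 0.09), to level it, and then regrip harder.

```bash
python3 - <<'E'
from h import *
delta([.42,.09,.089],-14.2)
W=cloud(load("top")); b=W[np.all((W[...,:2]>[.375,.035])&(W[...,:2]<[.465,.145]),-1)]; print(len(b),"max z",np.percentile(b[:,2],[50,99,100]).round(3))
E
```

```text
t 9.0 tcp [0.4158 0.2073 0.2055] yaw -14.26 tilt [-1.e-04 -1.e-04 -1.e+00] turn -0.06 shift cm [-11.26   3.29  11.65] F [ 0.44 -0.12 -3.37] gap 0.0095 ff 29.98
2156 max z [0.006 0.011 0.015]
```

step_arm:
  rows:
    - [[-0.4,0,0],0]
    - [[-0.8,0.1,0],0]
    - [[-1.2,0.1,0],0]
    - [[-1.6,0.2,0],0]
    - [[-1.8,0.2,0],0]
    - [[-1.8,0.3,0],0]
    - [[-1.6,0.3,0],0]
    - [[-1.2,0.2,0],0]
    - [[-0.7,0.1,0],0]
    - [[-0.3,0,0],0]
    - [[0,0,0],0]
    - [[0,0,0],0]
  newtons: 45

```text
time: 10.2
tcp_pos: [0.4022, 0.0939, 0.2056]
orientation: [-0.0, 0.789, 0.614, 0.0]
force: [-1.4, 0.9, -1.9]
finger_gap: 0.0096
finger_force: 45.0
```

step_arm:
  rows:
    - [[0,0.5,0.5],0]
    - [[0,0.8,1.5],0]
    - [[0,0.4,2],0]
    - [[0,0,2],0]
    - [[0,0,2],0]
    - [[0,0,1.5],0]
    - [[0,0,1],0]
    - [[0,0,0.7],0]
    - [[0,0,0.3],0]
    - [[0,0,0],0]
    - [[0,0,0],0]

```text
time: 11.3
tcp_pos: [0.4192, 0.0895, 0.0909]
orientation: [0.0, 0.789, 0.614, 0.0]
force: [0.8, -0.2, -2.7]
finger_gap: 0.01
finger_force: 45.0
```

step_arm:
  rows:
    - [[0,0,0],0]
    - [[0,0,0.1],0]
    - [[0,0,0.1],0]
    - [[0,0,0.1],0]
    - [[0,0,0.1],0]
    - [[0,0,0],0]
    - [[0,0,0],0]
  newtons: 3

```text
time: 12.0
tcp_pos: [0.419, 0.0893, 0.0867]
orientation: [0.0, 0.789, 0.614, 0.0]
force: [-0.9, -2.3, 2.1]
finger_gap: 0.01
finger_force: 3.0
```

```bash
cat >> h.py <<'E'
def tilt(s):
    T=wcloud(s)*1000; h=T[np.all((T>[30,-30,45])&(T<[70,30,66]),-1)]
    b=T[np.all((T>[20,-5,4])&(T<[32,5,45]),-1)]; p=np.polyfit(b[:,2],b[:,0],1)
    print("rim x",np.percentile(h[:,0],[50,95]).round(1),"z",np.median(h[:,2]).round(1),"board edge",p.round(3),"deg",np.degrees(np.arctan(p[0])).round(2))
E
python3 - <<'E'
from h import *
delta([.42,.09,.0855],-14.2); tilt(snapshot("wrist"))
E
```

```text
t 12.0 tcp [0.419  0.0893 0.0867] yaw -14.18 tilt [ 7.e-04 -3.e-04 -1.e+00] turn 0.02 shift cm [0.09 0.08 0.12] F [-0.89 -2.33  2.09] gap 0.01 ff 3.0
rim x [37.6 39.9] z 56.6 board edge [-0.059 25.322] deg -3.37
```

step_arm:
  rows:
    - [[0,0,0.1],0]
    - [[0,0,0],0]
    - [[0,0,0],0]
    - [[0,0,0],0]
  grip: 2

```text
time: 12.45
tcp_pos: [0.4186, 0.0897, 0.0854]
orientation: [-0.0, 0.789, 0.614, -0.0]
force: [0.4, 0.1, -0.1]
finger_gap: 0.0196
finger_force: 0.0
```

```bash
python3 - <<'E'
from h import *
delta([.42,.09,.0855],-14.2); s=snapshot("wrist"); tilt(s)
T=wcloud(s)*1000; f=s["frame"].astype(int)
red=(f[...,0]>120)&(f[...,1]<70)&(f[...,2]<70); blu=(f[...,2]>120)&(f[...,0]<90)
ok=np.all((T>[-50,-35,35])&(T<[50,35,90]),-1)
for n,m in(("red",red),("blue",blu)): print(n,(m&ok).sum(),np.median(T[m&ok],0).round(1))
E
```

```text
t 12.45 tcp [0.4186 0.0897 0.0854] yaw -14.19 tilt [-4.e-04  2.e-04 -1.e+00] turn 0.01 shift cm [ 0.07  0.13 -0.01] F [ 0.42  0.11 -0.1 ] gap 0.0196 ff 0.0
rim x [36.3 38. ] z 55.7 board edge [-3.0000e-03  2.0185e+01] deg -0.17
red 294 [  7.8 -17.8  68. ]
blue 256 [12.2 17.  67.6]
```

step_arm:
  rows:
    - [[-0.35,0,0],0]
    - [[-0.34,0,0],0]
    - [[0,0,0],0]
    - [[0,0,0],0]

```text
time: 12.9
tcp_pos: [0.417, 0.0826, 0.0856]
orientation: [-0.0, 0.789, 0.614, 0.0]
force: [0.8, -0.0, -0.4]
finger_gap: 0.0197
finger_force: 0.0
```

step_arm:
  rows:
    - [[0,0,0],0]
    - [[0,0,0],0]
    - [[0,0,0],0]
    - [[0,0,0],0]
    - [[0,0,0],0]
  grip: 0.5
  newtons: 50

```text
time: 13.4
tcp_pos: [0.4171, 0.0829, 0.0855]
orientation: [0.0, 0.789, 0.614, 0.0]
force: [0.8, 0.3, -0.9]
finger_gap: 0.0097
finger_force: 50.0
```

step_arm:
  rows:
    - [[0,0,-0.4],0]
    - [[0,0,-0.8],0]
    - [[0,0,-1.2],0]
    - [[0,0,-1.2],0]
    - [[0,0,-1.2],0]
    - [[0,0,-0.8],0]
    - [[0,0,-0.4],0]
    - [[0,0,0],0]
    - [[0,0,0],0]

```text
time: 14.3
tcp_pos: [0.4167, 0.0828, 0.1454]
orientation: [-0.0, 0.789, 0.614, -0.0]
force: [-0.8, 0.1, -2.6]
finger_gap: 0.0095
finger_force: 50.0
```

```bash
python3 - <<'E'
from h import *
M=rot(get_state()["orientation"]); p=np.array([.4155,.2072,.1465])+M@[.0043,0,0]
delta(p,-14.2); tilt(snapshot("wrist"))
E
```

```text
t 14.3 tcp [0.4167 0.0828 0.1454] yaw -14.19 tilt [-5.e-04  0.e+00 -1.e+00] turn 0.01 shift cm [12.46 -3.17 -0.11] F [-0.76  0.07 -2.6 ] gap 0.0095 ff 50.0
rim x [42.  44.6] z 55.4 board edge [-4.0000e-03  2.6742e+01] deg -0.22
```

step_arm:
  rows:
    - [[0.3,-0.1,0],0]
    - [[0.7,-0.2,0],0]
    - [[1.1,-0.3,0],0]
    - [[1.4,-0.4,0],0]
    - [[1.6,-0.4,0],0]
    - [[1.7,-0.4,0],0]
    - [[1.6,-0.4,0],0]
    - [[1.4,-0.4,0],0]
    - [[1.1,-0.3,0],0]
    - [[0.8,-0.2,0],0]
    - [[0.5,-0.1,0],0]
    - [[0.26,0,0],0]

```text
time: 15.55
tcp_pos: [0.4164, 0.2119, 0.1455]
orientation: [0.0, 0.789, 0.615, -0.0]
force: [-0.8, 0.0, -1.5]
finger_gap: 0.0101
finger_force: 50.0
```

step_arm:
  rows:
    - [[0,0,0],0]
    - [[0,0,0],0]
    - [[0,0,0],0]

```text
time: 15.85
tcp_pos: [0.4165, 0.211, 0.1455]
orientation: [-0.0, 0.789, 0.614, -0.0]
force: [0.3, 0.7, -1.9]
finger_gap: 0.0099
finger_force: 50.0
```

```bash
cat >> h.py <<'E'
def peg(s,tz,k0=20,k1=90):
    T=wcloud(s)*1000
    h=T[np.all((T>[-30,k0,-5])&(T<[35,k1,45]),-1)]
    for k in range(k0,k1,4):
        j=(h[:,1]>=k)&(h[:,1]<k+4)
        if j.sum()>3: print(k,j.sum(),"x",np.percentile(h[j,0],[3,50,97]).round(1),"wz",np.percentile(tz*1000-h[j,2],[3,50,97]).round(1))
E
python3 - <<'E'
from h import *
st=get_state(); delta(st["tcp_pos"],-14.2); s=snapshot("wrist"); tilt(s); peg(s,st["tcp_pos"][2]); np.save("pics/w4.npy",s,allow_pickle=True); cv2.imwrite("pics/w4.png",s["frame"][...,::-1])
E
```

```text
t 15.85 tcp [0.4165 0.211  0.1455] yaw -14.23 tilt [-2.e-04 -2.e-04 -1.e+00] turn -0.03 shift cm [0. 0. 0.] F [ 0.31  0.73 -1.95] gap 0.0099 ff 50.0
rim x [42.  44.6] z 55.4 board edge [-3.0000e-03  2.6716e+01] deg -0.15
44 112 x [-5.1 -0.1  4.3] wz [124.5 129.8 133.3]
48 188 x [-4.1  2.9  7.9] wz [120.3 131.6 134.1]
52 345 x [-3.5  4.3  9.1] wz [103.6 128.8 133.5]
56 155 x [-4.1  2.3  7.8] wz [121.9 132.  134. ]
60 151 x [-4.2  2.1  5.3] wz [125.7 132.3 134.1]
64 142 x [-4.4  1.9  5.1] wz [126.7 132.3 134.2]
68 140 x [-4.   1.8  5.2] wz [126.2 132.3 133.8]
72 134 x [-4.   2.   5.1] wz [126.8 132.4 134. ]
76 245 x [-5.6  4.5 19.8] wz [125.5 131.2 133.7]
80 521 x [-10.3   8.2  21.5] wz [124.5 132.5 133.8]
84 217 x [-15.5   1.5  20.6] wz [129.1 132.4 133.6]
88 127 x [-16.5   1.9  16.7] wz [127.5 130.1 134. ]
```

View pics/w4.png

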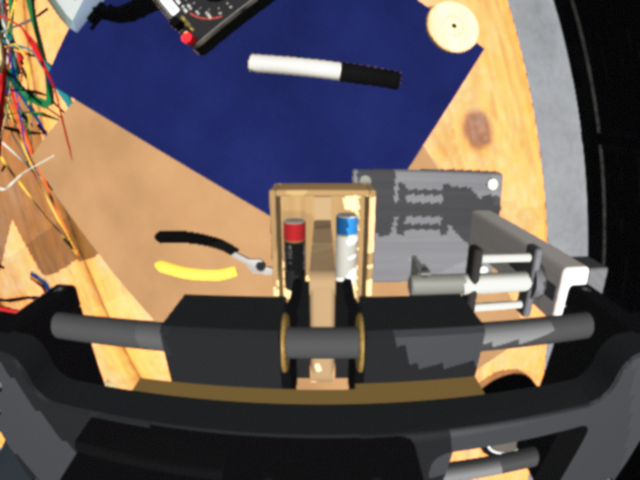

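The wrist view shows an upright tote. The peg is straight ahead from tip (412,285), with the pad bar at (475,265). The peg is laterally centred within 1 mm, so I move in to just short of the flap.

step_arm:
  rows:
    - [[0.05,0.2,0],0]
    - [[0,0.4,0],0]
    - [[0,0.6,0],0]
    - [[0,0.8,0],0]
    - [[0,0.8,0],0]
    - [[0,0.7,0],0]
    - [[0,0.6,0],0]
    - [[0,0.4,0],0]
    - [[0,0.2,0],0]
    - [[0,0,0],0]
    - [[0,0,0],0]

```text
time: 17.0
tcp_pos: [0.4618, 0.2004, 0.1455]
orientation: [-0.0, 0.789, 0.614, -0.0]
force: [0.2, -0.4, -2.5]
finger_gap: 0.0097
finger_force: 50.0
```

step_arm:
  rows:
    - [[0,0,0.1],0]
    - [[0,0,0.1],0]
    - [[0,0,0],0]
    - [[0,0,0.05],0]
    - [[0,0,0],0]

```text
time: 17.5
tcp_pos: [0.4622, 0.2004, 0.143]
orientation: [-0.0, 0.789, 0.614, -0.0]
force: [-0.2, 0.4, -2.1]
finger_gap: 0.0093
finger_force: 50.0
```

```bash
python3 - <<'E'
from h import *
st=get_state(); delta(st["tcp_pos"],-14.2); s=snapshot("wrist"); tilt(s); delta(st["tcp_pos"],-14.2); peg(s,st["tcp_pos"][2],0,48)
E
```

```text
t 17.5 tcp [0.4622 0.2004 0.143 ] yaw -14.19 tilt [-1.e-04 -0.e+00 -1.e+00] turn 0.01 shift cm [0. 0. 0.] F [-0.17  0.36 -2.12] gap 0.0093 ff 50.0
rim x [42.  44.6] z 55.4 board edge [-3.0000e-03  2.6712e+01] deg -0.15
t 17.55 tcp [0.4622 0.2004 0.143 ] yaw -14.19 tilt [-1.e-04 -0.e+00 -1.e+00] turn 0.01 shift cm [ 0. -0.  0.] F [ 0.53  0.52 -2.78] gap 0.0094 ff 50.0
0 224 x [26.2 26.6 27.1] wz [100.9 128.  146.9]
4 103 x [ 5.6  8.  26.9] wz [103.3 128.8 146.7]
8 114 x [ 4.5  7.1 12. ] wz [106.2 129.1 147.4]
12 39 x [ 0.8  3.8 12.2] wz [124.7 132.3 147.6]
16 156 x [-3.7  1.7  4.5] wz [125.  132.1 134.3]
20 148 x [-2.8  1.8  4.5] wz [124.8 131.9 134.4]
24 138 x [-2.4  1.9  4.5] wz [125.2 131.9 133.8]
28 138 x [-2.3  1.8  4.7] wz [125.9 131.9 133.8]
32 385 x [-1.7  9.7 20.1] wz [124.8 132.3 134. ]
36 271 x [-2.   8.6 20.2] wz [126.7 132.6 133.9]
40 208 x [-2.1  3.8 16. ] wz [126.6 130.4 133.8]
44 209 x [-2.4  3.8 16.1] wz [126.7 130.3 133.7]
```

step_arm:
  rows:
    - [[0,0,0.05],0]
    - [[0,0,0.05],0]
    - [[0,0,0],0]
    - [[0,0,0],0]

```text
time: 17.95
tcp_pos: [0.4622, 0.2004, 0.142]
orientation: [-0.0, 0.789, 0.614, -0.0]
force: [-0.1, -0.1, -1.9]
finger_gap: 0.0097
finger_force: 50.0
```

step_arm:
  rows:
    - [[0,0,0.05],0]
    - [[0,0,0],0]
    - [[0,0,0],0]

```text
time: 18.25
tcp_pos: [0.4622, 0.2004, 0.1415]
orientation: [-0.0, 0.789, 0.614, -0.0]
force: [0.1, 0.2, -1.3]
finger_gap: 0.0098
finger_force: 50.0
```

step_arm:
  rows:
    - [[0,0,0.05],0]
    - [[0,0,0],0]
    - [[0,0,0],0]

```text
time: 18.55
tcp_pos: [0.4622, 0.2004, 0.141]
orientation: [0.0, 0.789, 0.614, -0.0]
force: [-0.1, 0.1, -2.4]
finger_gap: 0.0096
finger_force: 50.0
```

step_arm:
  rows:
    - [[0,0,0.05],0]
    - [[0,0,0],0]
    - [[0,0,0],0]

```text
time: 18.85
tcp_pos: [0.4623, 0.2004, 0.1406]
orientation: [0.0, 0.789, 0.614, 0.0]
force: [0.5, 0.4, -1.0]
finger_gap: 0.0098
finger_force: 50.0
```

step_arm:
  rows:
    - [[0,0,0.05],0]
    - [[0,0,0],0]
    - [[0,0,0],0]

```text
time: 19.15
tcp_pos: [0.4623, 0.2005, 0.1404]
orientation: [0.0, 0.789, 0.614, 0.0]
force: [-1.0, 0.3, 1.9]
finger_gap: 0.0098
finger_force: 50.0
```

step_arm:
  rows:
    - [[0,0,0.05],0]
    - [[0,0,0],0]
    - [[0,0,0],0]

```text
time: 19.45
tcp_pos: [0.4624, 0.2005, 0.1403]
orientation: [0.0, 0.789, 0.614, 0.0]
force: [-2.0, 0.3, 7.1]
finger_gap: 0.0096
finger_force: 50.0
```

Contact is at TCP z 0.1405, which puts the peg top at about 133 mm as measured. I ease off half a millimetre and slide.

step_arm:
  rows:
    - [[0,0,-0.05],0]
    - [[0,0.1,0],0]
    - [[0,0.2,0],0]
    - [[0,0.2,0],0]
    - [[0,0.2,0],0]
    - [[0,0.2,0],0]
    - [[0,0.1,0],0]
    - [[0,0,0],0]
    - [[0,0,0],0]

```text
time: 20.35
tcp_pos: [0.4678, 0.1985, 0.1403]
orientation: [-0.003, 0.789, 0.614, -0.003]
force: [-8.6, 2.5, 11.7]
finger_gap: 0.0097
finger_force: 50.0
```

```bash
python3 - <<'E'
from h import *
st=get_state(); delta(st["tcp_pos"],-14.2); s=snapshot("wrist"); tilt(s); delta(st["tcp_pos"],-14.2); peg(s,st["tcp_pos"][2],0,40)
E
```

```text
t 20.35 tcp [0.4678 0.1985 0.1403] yaw -14.22 tilt [-8.3e-03  5.0e-04 -1.0e+00] turn -0.02 shift cm [0. 0. 0.] F [-8.63  2.45 11.74] gap 0.0097 ff 50.01
rim x [42.  44.6] z 55.4 board edge [-5.0000e-03  2.6765e+01] deg -0.31
t 20.4 tcp [0.4678 0.1984 0.1403] yaw -14.22 tilt [-8.4e-03  5.0e-04 -1.0e+00] turn -0.02 shift cm [ 0.  0. -0.] F [-7.86  1.06 11.91] gap 0.01 ff 50.01
0 222 x [26.2 26.6 27.1] wz [ 97.  124.7 143.8]
4 72 x [-1.9  9.5 26.8] wz [101.2 119.4 144.9]
8 62 x [ 2.7 10.2 12.1] wz [103.4 141.8 145.1]
12 44 x [ 0.2  4.3 12.2] wz [124.8 132.2 144.4]
16 153 x [-2.7  2.5  5. ] wz [125.1 132.2 133.9]
20 142 x [-1.1  2.8  5. ] wz [125.2 132.1 134. ]
24 248 x [-0.7  5.  20. ] wz [125.1 131.6 133.7]
28 373 x [-0.4 12.  21. ] wz [126.4 133.  134.2]
32 208 x [-0.6  4.7 20. ] wz [127.3 132.2 134.1]
36 195 x [-0.8  4.4 16.1] wz [125.7 130.6 134. ]
```

Progress stopped at about 5.8 mm with 9 N against it. I look before pushing further.

```bash
python3 - <<'E'
from h import *
a=snapshot("scene"); b=snapshot("wrist"); st=get_state(); print(np.round(st["force"],1),np.round(st["moment"],2),st["tcp_pos"].round(4) if hasattr(st["tcp_pos"],"round") else st["tcp_pos"])
A=cv2.resize(a["frame"][140:260,200:330],(520,480),interpolation=cv2.INTER_CUBIC); B=cv2.resize(b["frame"][240:360,340:420],(280,420),interpolation=cv2.INTER_CUBIC)
c=np.zeros((480,800,3),np.uint8); c[:,:520]=A; c[:420,520:]=B; cv2.imwrite("pics/jam.png",c[...,::-1])
E
```

```text
[-8.1  2.6 11.2] [0.25 1.61 0.03] [0.4678 0.1985 0.1403]
```

View pics/jam.png

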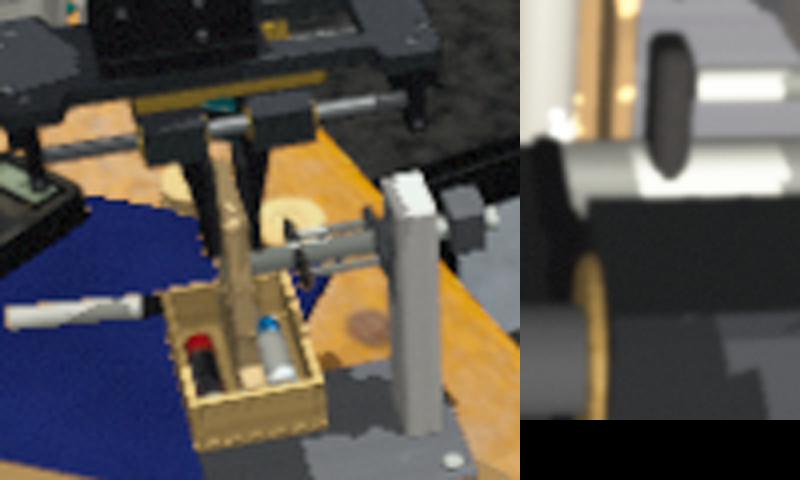

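Nothing foreign is in the way. The ratio of 9 N along the peg to 14 N down looks like friction under too much down-load. I back off, unload, and slide with only part of the tote's weight on the peg.

step_arm:
  rows:
    - [[0,-0.2,0],0]
    - [[0,-0.2,0],0]
    - [[0,0,0],0]
    - [[0,0,0],0]

```text
time: 20.9
tcp_pos: [0.4676, 0.1986, 0.1404]
orientation: [0.0, 0.789, 0.615, -0.001]
force: [-1.9, -1.6, 8.2]
finger_gap: 0.0093
finger_force: 50.0
```

step_arm:
  rows:
    - [[0,0,-0.03],0]
    - [[0,0,0],0]
    - [[0,0,0],0]

```text
time: 21.2
tcp_pos: [0.4676, 0.1986, 0.1404]
orientation: [-0.0, 0.789, 0.614, -0.001]
force: [-2.2, -1.3, 5.5]
finger_gap: 0.0095
finger_force: 50.0
```

step_arm:
  rows:
    - [[0,0,-0.04],0]
    - [[0,0,0],0]
    - [[0,0,0],0]

```text
time: 21.5
tcp_pos: [0.4676, 0.1987, 0.1405]
orientation: [-0.0, 0.789, 0.614, -0.001]
force: [-2.5, -2.1, 2.9]
finger_gap: 0.0095
finger_force: 50.0
```

step_arm:
  rows:
    - [[0,0,-0.03],0]
    - [[0,0,0],0]
    - [[0,0,0],0]

```text
time: 21.8
tcp_pos: [0.4684, 0.1992, 0.1407]
orientation: [-0.0, 0.789, 0.614, 0.0]
force: [1.3, -0.4, -2.4]
finger_gap: 0.0096
finger_force: 50.0
```

step_arm:
  rows:
    - [[0,0,0.02],0]
    - [[0,0.1,0],0]
    - [[0,0.1,0],0]
    - [[0,0.1,0],0]
    - [[0,0.1,0],0]
    - [[0,0.1,0],0]
    - [[0,0,0],0]
    - [[0,0,0],0]

```text
time: 22.6
tcp_pos: [0.4729, 0.1977, 0.1408]
orientation: [-0.0, 0.789, 0.614, 0.0]
force: [-0.7, -0.4, -2.5]
finger_gap: 0.0096
finger_force: 50.0
```

step_arm:
  rows:
    - [[0,0.1,0],0]
    - [[0,0.1,0],0]
    - [[0,0.1,0],0]
    - [[0,0.1,0],0]
    - [[0,0.1,0],0]
    - [[0,0,0],0]
    - [[0,0,0],0]

```text
time: 23.3
tcp_pos: [0.4778, 0.1965, 0.1408]
orientation: [0.0, 0.789, 0.614, -0.0]
force: [0.4, 0.2, -2.3]
finger_gap: 0.0095
finger_force: 50.0
```

step_arm:
  rows:
    - [[0,0,0.02],0]
    - [[0,0,0],0]
    - [[0,0.1,0],0]
    - [[0,0.1,0],0]
    - [[0,0.1,0],0]
    - [[0,0.1,0],0]
    - [[0,0.1,0],0]
    - [[0,0,0],0]
    - [[0,0,0],0]

```text
time: 24.2
tcp_pos: [0.4829, 0.1952, 0.1407]
orientation: [0.0, 0.789, 0.614, 0.0]
force: [0.6, -0.4, -2.1]
finger_gap: 0.0094
finger_force: 50.0
```

step_arm:
  rows:
    - [[0,0,0.01],0]
    - [[0,0.1,0],0]
    - [[0,0.1,0],0]
    - [[0,0.1,0],0]
    - [[0,0.1,0],0]
    - [[0,0,0],0]
    - [[0,0,0],0]

```text
time: 24.9
tcp_pos: [0.4866, 0.1943, 0.1406]
orientation: [0.0, 0.789, 0.614, 0.0]
force: [-1.8, 0.3, 0.2]
finger_gap: 0.0094
finger_force: 50.0
```

step_arm:
  rows:
    - [[0,0.1,0],0]
    - [[0,0.1,0],0]
    - [[0,0.1,0],0]
    - [[0,0,0],0]
    - [[0,0,0],0]

```text
time: 25.4
tcp_pos: [0.4896, 0.1935, 0.1406]
orientation: [0.0, 0.789, 0.614, 0.0]
force: [-1.1, 0.1, 1.1]
finger_gap: 0.0097
finger_force: 50.0
```

step_arm:
  rows:
    - [[0,0.1,0],0]
    - [[0,0,0],0]
    - [[0,0,0],0]

```text
time: 25.7
tcp_pos: [0.4898, 0.1934, 0.1405]
orientation: [-0.0, 0.789, 0.614, -0.0]
force: [-2.9, 2.0, 2.5]
finger_gap: 0.0098
finger_force: 50.0
```

```bash
cat > look.py <<'E'
from h import *
st=get_state(); F=np.array(st["force"]); a=np.radians(-14.2); p=np.array(st["tcp_pos"])
print("along mm",((p[0]-.4165)*np.cos(a)+(p[1]-.211)*np.sin(a))*1e3,"Fa",F[0]*np.cos(a)+F[1]*np.sin(a),"Fz",F[2],"z",p[2])
s=snapshot("wrist"); tilt(s); T=wcloud(s)*1000
for k in range(-34,48,4):   # points near the peg height below it, each slice along the peg
    h=T[np.all((T>[-14,k,5])&(T<[14,k+4,45]),-1)]
    if len(h)>3: print(k,len(h),"x",np.percentile(h[:,0],[2,50,98]).round(1),"wz",np.percentile(p[2]*1e3-h[:,2],[2,50,98]).round(1))
E
python3 look.py
```

```text
along mm 75.38311475097714 Fa -3.3509750452312583 Fz 2.472065447690617 z 0.14051415779922374
rim x [42.  44.6] z 55.5 board edge [-5.0000e-03  2.6789e+01] deg -0.28
-30 74 x [-1.3  2.2  4.4] wz [126.6 131.4 133.3]
-26 147 x [-1.7  2.7  7.4] wz [125.5 131.1 134.1]
-22 201 x [-2.3  3.4  8.4] wz [122.3 130.5 133.9]
-18 135 x [-2.3  4.   7.2] wz [119.3 127.5 133.9]
-14 86 x [0.9 5.4 7.2] wz [114.3 118.3 123.7]
-10 64 x [-0.4  4.1  7.2] wz [112.  114.8 116.9]
6 95 x [ 7.2 10.5 13.9] wz [131.6 132.9 134. ]
10 42 x [ 9.2 12.4 13.9] wz [126.7 130.1 132.2]
14 132 x [-3.9  3.2 13.7] wz [126.7 131.  133.8]
18 168 x [-1.6  3.1 13.8] wz [126.8 130.9 134. ]
22 165 x [-1.5  3.3 13.8] wz [127.1 130.7 134. ]
26 151 x [-1.2  3.1 13.8] wz [127.4 130.9 134.2]
30 154 x [-1.3  3.2 13.8] wz [127.3 131.2 133.7]
34 147 x [-1.2  2.8 13.4] wz [127.4 131.4 134.1]
38 146 x [-1.3  3.2 13.8] wz [127.7 131.1 133.8]
42 258 x [-1.3  5.7 13.6] wz [124.9 132.4 134.7]
46 119 x [ 1.   8.7 13.7] wz [131.4 133.3 135.2]
```

The wrist depth shows the flap lifted and resting in the slot, slanting down towards the board. The board has just met the pad. I push on in small steps.

step_arm:
  rows:
    - [[0,0.1,-0.01],0]
    - [[0,0.1,-0.01],0]
    - [[0,0,0],0]
    - [[0,0,0],0]

```text
time: 26.15
tcp_pos: [0.491, 0.1931, 0.1405]
orientation: [-0.001, 0.789, 0.614, -0.001]
force: [-4.1, 1.8, 3.2]
finger_gap: 0.0093
finger_force: 50.0
```

```bash
python3 look.py | head -9
```

```text
along mm 76.65414267547722 Fa -4.425401086431376 Fz 3.2279216370091968 z 0.1405264987460273
rim x [42.1 44.7] z 55.5 board edge [-4.000e-03  2.677e+01] deg -0.22
-30 110 x [-1.3  2.1  4.4] wz [125.2 131.3 133.4]
-26 203 x [-1.6  3.8  8.3] wz [105.7 130.4 133.3]
-22 261 x [-3.2  3.6  8.2] wz [103.4 129.  133.6]
-18 72 x [-2.9  2.3  4.2] wz [126.5 131.7 133.8]
6 98 x [ 6.8 10.6 13.9] wz [131.6 132.8 134.1]
10 44 x [ 8.7 12.5 13.9] wz [128.8 130.1 132.2]
14 135 x [-3.8  3.2 13.6] wz [127.  131.1 133.9]
```

The flap has dropped: its points now hang vertically down to z≈104 at y≈-23, behind the board. I back off gently to unload the pad, keeping the weight on the peg.

step_arm:
  rows:
    - [[0,-0.1,0],0]
    - [[0,-0.1,0],0]
    - [[0,-0.1,0],0]
    - [[0,-0.1,0],0]
    - [[0,0,0],0]
    - [[0,0,0],0]

```text
time: 26.8
tcp_pos: [0.4891, 0.1937, 0.1407]
orientation: [0.0, 0.789, 0.614, 0.001]
force: [0.1, 0.5, -2.9]
finger_gap: 0.0096
finger_force: 50.0
```

```bash
python3 look.py | head -9; python3 -c "
from h import *
delta(get_state()['tcp_pos'],-14.2)"
```

```text
along mm 74.64799818379805 Fa -0.057912663097626244 Fz -2.8586278933820424 z 0.14074409115283829
rim x [42.  44.6] z 55.5 board edge [-3.0000e-03  2.6742e+01] deg -0.18
-30 57 x [-1.3  1.5  4. ] wz [125.8 131.1 133.9]
-26 146 x [-1.7  2.3  6.7] wz [119.5 131.4 133.8]
-22 287 x [-2.3  5.7  8.3] wz [102.8 129.1 133.8]
-18 95 x [-3.1  3.2  6.9] wz [119.5 130.9 133.6]
6 102 x [ 6.9 10.8 13.9] wz [131.6 132.8 133.8]
10 51 x [ 8.5 11.9 13.9] wz [126.5 131.7 133.1]
14 135 x [-3.7  3.2 13.5] wz [126.7 130.9 133.8]
t 26.85 tcp [0.489  0.1937 0.1407] yaw -14.2 tilt [ 0.001 -0.    -1.   ] turn 0.0 shift cm [0. 0. 0.] F [-0.44  0.48 -2.16] gap 0.0097 ff 50.0
```

step_arm:
  rows:
    - [[0,-0.1,0],0]
    - [[0,-0.1,0],0]
    - [[0,-0.05,0],0]
    - [[0,0,0.02],0]
    - [[0,0,0.02],0]
    - [[0,0,0],0]
    - [[0,0,0],0]

```text
time: 27.55
tcp_pos: [0.4858, 0.1945, 0.1406]
orientation: [-0.0, 0.789, 0.614, -0.0]
force: [-1.1, -0.9, 2.1]
finger_gap: 0.0095
finger_force: 50.0
```

step_arm:
  rows:
    - [[0,0,0],0]
    - [[0,0,0],0]
    - [[0,0,0],0]

```text
time: 27.85
tcp_pos: [0.4859, 0.1944, 0.1405]
orientation: [-0.0, 0.789, 0.614, -0.0]
force: [-1.5, -0.2, 4.6]
finger_gap: 0.0097
finger_force: 50.0
```

The peg carries the tote now (Fz has turned upward). I loosen the grip, then open a little.

step_arm:
  rows:
    - [[0,0,0],0]
    - [[0,0,0],0]
    - [[0,0,0],0]
  newtons: 3

```text
time: 28.15
tcp_pos: [0.4861, 0.1945, 0.1405]
orientation: [0.0, 0.789, 0.614, 0.0]
force: [-1.1, 0.5, 2.9]
finger_gap: 0.0101
finger_force: 3.0
```

step_arm:
  rows:
    - [[0,0,0],0]
    - [[0,0,0],0]
    - [[0,0,0],0]
    - [[0,0,0],0]
    - [[0,0,0],0]
  grip: 1.3

```text
time: 28.65
tcp_pos: [0.4861, 0.1944, 0.1403]
orientation: [0.0, 0.789, 0.614, 0.0]
force: [0.7, -0.8, -0.8]
finger_gap: 0.0128
finger_force: 0.0
```

step_arm:
  rows:
    - [[0,0,0],0]
    - [[0,0,0],0]
    - [[0,0,0],0]
    - [[0,0,0],0]
    - [[0,0,0],0]
  grip: 3

```text
time: 29.15
tcp_pos: [0.486, 0.1944, 0.1404]
orientation: [-0.0, 0.789, 0.614, -0.0]
force: [-0.4, -0.6, 0.0]
finger_gap: 0.0294
finger_force: 0.0
```

```bash
python3 look.py | head -9; python3 -c "
from h import *
s=snapshot('wrist'); T=wcloud(s)*1000; b=T[np.all((T>[20,-12,4])&(T<[32,12,45]),-1)]; print('board y',np.percentile(b[:,1],[3,50,97]).round(1))
delta(get_state()['tcp_pos'],-14.2)"
```

```text
along mm 71.4020561505112 Fa -0.2663469759662829 Fz 0.006024336590582918 z 0.14035811458327385
rim x [40.7 43.4] z 56.3 board edge [-2.6000e-02  2.6899e+01] deg -1.46
-22 39 x [3.4 6.9 8.3] wz [109.2 126.2 131. ]
-18 249 x [-10.1   6.2   8.5] wz [102.6 128.9 133.4]
-14 183 x [-6.9  0.6  4.1] wz [125.4 132.2 134.2]
-10 131 x [-6.6  0.7  4.2] wz [125.6 132.3 134.1]
6 246 x [-12.7   1.   13.4] wz [125.8 132.3 134. ]
10 388 x [-13.6   0.7  13.4] wz [131.6 132.8 134.2]
14 108 x [-12.2   2.7  13.9] wz [126.3 131.8 133.5]
board y [-4.8  0.2 11. ]
t 29.25 tcp [0.486  0.1944 0.1404] yaw -14.19 tilt [ 0.  0. -1.] turn 0.01 shift cm [0. 0. 0.] F [-0.04  0.04 -0.57] gap 0.0298 ff 0.0
```

The tote hangs free, and the fingers are clear on both sides (gap 30 mm, board ±5). I retreat straight up.

step_arm:
  rows:
    - [[0,0,-0.4],0]
    - [[0,0,-0.8],0]
    - [[0,0,-1],0]
    - [[0,0,-1],0]
    - [[0,0,-1.5],0]
    - [[0,0,-2],0]
    - [[0,0,-3],0]
    - [[0,0,-3],0]
    - [[0,0,-1.5],0]
    - [[0,0,-0.8],0]
    - [[0,0,0],0]
    - [[0,0,0],0]

```text
time: 30.45
tcp_pos: [0.4854, 0.1943, 0.2899]
orientation: [-0.0, 0.789, 0.614, -0.001]
force: [-1.3, 0.9, -0.1]
finger_gap: 0.0299
finger_force: 0.0
```

step_arm:
  rows:
    - [[-2,-1,0],0]
    - [[-3,-1,0],0]
    - [[-3,-1,0],0]
    - [[-2,-1,0],0]
    - [[0,0,0],0]
    - [[0,0,0],0]
    - [[0,0,0],0]
    - [[0,0,0],0]
    - [[0,0,0],0]
    - [[0,0,0],0]

```text
time: 31.45
tcp_pos: [0.4229, 0.1077, 0.2903]
orientation: [-0.0, 0.789, 0.615, -0.0]
force: [-0.7, -0.1, -0.5]
finger_gap: 0.03
finger_force: 0.0
```

step_arm:
  rows:
    - [[0,0,0],0]
    - [[0,0,0],0]
    - [[0,0,0],0]
    - [[0,0,0],0]
    - [[0,0,0],0]
    - [[0,0,0],0]
    - [[0,0,0],0]
    - [[0,0,0],0]
    - [[0,0,0],0]
    - [[0,0,0],0]
    - [[0,0,0],0]
    - [[0,0,0],0]

```text
time: 32.65
tcp_pos: [0.4227, 0.1073, 0.2904]
orientation: [0.0, 0.789, 0.614, 0.0]
force: [-0.1, -0.1, -0.3]
finger_gap: 0.0301
finger_force: 0.0
```

```bash
python3 - <<'E'
from h import *
P=[snapshot("scene") for _ in range(6)]; a=P[-1]; b=snapshot("top")
d=[int(np.abs(p["frame"][150:270,215:320].astype(int)-P[0]["frame"][150:270,215:320]).max()) for p in P]; print("change",d,get_state()["time"],get_state()["force"])
W=cloud(a); rect(box(W,[.38,.10,.155],[.56,.26,.19]),"board top")
c=np.hstack([cv2.resize(a["frame"][140:260,200:320],(480,480),interpolation=2),cv2.resize(b["frame"][190:290,215:281],(317,480),interpolation=2)])
cv2.imwrite("pics/end.png",c[...,::-1])
E
```

```text
change [0, 19, 17, 17, 19, 18] 33.0 [0.08200264 0.88456707 0.09624645]
board top 156 [485.5 191.8] [57.  10.5] 75.4 z [0.1572 0.1717 0.1744]
```

View pics/end.png

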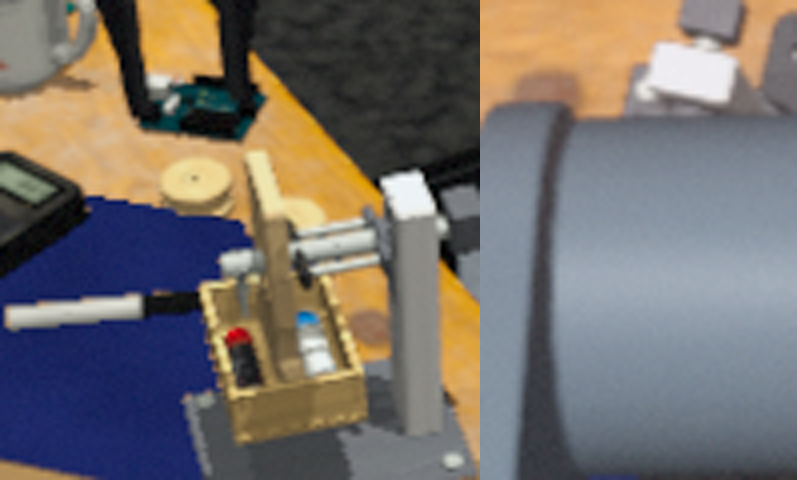

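The scene view shows the tote hanging on the peg at (250,260), with both batteries in it and the flap hanging shut at (242,290) on the robot's side of the board. I wait a little and check that it is still.

step_arm:
  rows:
    - [[0,0,0],0]
    - [[0,0,0],0]
    - [[0,0,0],0]
    - [[0,0,0],0]
    - [[0,0,0],0]
    - [[0,0,0],0]
    - [[0,0,0],0]
    - [[0,0,0],0]
    - [[0,0,0],0]
    - [[0,0,0],0]
    - [[0,0,0],0]
    - [[0,0,0],0]

```text
time: 34.2
tcp_pos: [0.4227, 0.1073, 0.2903]
orientation: [-0.0, 0.789, 0.614, -0.0]
force: [-0.5, -0.1, -0.5]
finger_gap: 0.0302
finger_force: 0.0
```

step_arm:
  rows:
    - [[0,0,0],0]
    - [[0,0,0],0]
    - [[0,0,0],0]
    - [[0,0,0],0]
    - [[0,0,0],0]
    - [[0,0,0],0]
    - [[0,0,0],0]
    - [[0,0,0],0]
    - [[0,0,0],0]
    - [[0,0,0],0]
    - [[0,0,0],0]
    - [[0,0,0],0]

```text
time: 35.4
tcp_pos: [0.4227, 0.1073, 0.2903]
orientation: [-0.0, 0.789, 0.614, -0.0]
force: [0.7, -0.2, -0.2]
finger_gap: 0.0299
finger_force: 0.0
```

```bash
python3 - <<'E'
from h import *
P=[snapshot("scene")["frame"].astype(float) for _ in range(14)]
t=np.array([p[150:260,245:300] for p in P]).mean(-1); q=np.array([p[380:470,100:200] for p in P]).mean(-1)
print("tote std",t.std(0).max().round(1),t.std(0).mean().round(2),"static ref",q.std(0).max().round(1),q.std(0).mean().round(2))
E
```

```text
tote std 4.6 1.02 static ref 2.8 0.47
```

```bash
python3 - <<'E'
from h import *
P=[snapshot("scene")["frame"].astype(float) for _ in range(14)]
for n,(a,b,c,d) in dict(tote=(208,252,250,292),meter=(178,215,160,220),pliers=(265,290,160,235),tape=(280,335,350,405)).items():
    t=np.array([p[a:b,c:d] for p in P]).mean(-1); h=len(t)//2; print(n,t.std(0).max().round(1),t.std(0).mean().round(2),"drift",np.abs(t[:h].mean(0)-t[h:].mean(0)).max().round(1))
r=np.array([[*cv2.phaseCorrelate(P[0].mean(-1)[205:255,248:295].copy(),p.mean(-1)[205:255,248:295].copy())[0]] for p in P]); print("shift px",np.abs(r).max(0).round(3))
E
```

```text
tote 3.4 0.89 drift 3.0
meter 5.1 1.82 drift 6.4
pliers 4.7 0.84 drift 4.5
tape 5.4 1.55 drift 6.2
shift px [0.071 0.037]
```

The tote varies no more than the static objects, so it is hanging still. I hand in the job.

```bash
python3 -c "
from rig import *
print(close_job())"
```

```text
the job is handed in; nothing more can be done
None
```

The job is handed in: the tote hangs still on the peg with both batteries in it and the keeper flap shut behind the board on the robot's side; on the way I set it down once on bare paper to level it, and the force on the hook peaked at about 17 N.

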